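# Scoop an ice ball out of the tub into the bucket

### The job

Serve the ice ball cleanly with the scoop: work the scoop under the ball in the tub (a corner of the tub makes a good backstop), carry it out and tip it into the steel ice bucket. Then set the scoop down on its flat bottom on the woven tray and let go. Never touch the ice with the fingers or drop it on the tray or worktop, do not knock the bucket over or shove it away from its place, and leave the glasses, mug and candle standing where they are.

Things in the scene. Friction and masses are not known exactly. Their poses are not given: they have to be found in the camera images.
- ice_tub: Blue rectangular open-topped tub, fixed on the tray, 208 (x) x 138 (y) x 55 mm; walls and floor 4 mm: inside 200 x 130 mm, inner floor 4 mm above its origin; a 6 mm rib outside each long wall. Origin: centre of its underside; x along its length, away from the robot within 0.15 rad; z up. The ball starts in the half away from the robot, 30 to 65 mm from the middle along x.
- ice_ball: Smooth pale ice ball, 60 mm in diameter, about 0.1 kg, slippery (friction about 0.12), rolls freely in the tub. Origin: its centre.
- scoop: Aluminium scoop, 0.15 kg (all mm). Pan 70 (x) x 76 (y), floor 3, open nose at x=+35, back wall 43 high at x=-35; sides 2.5 thick, 43 falling to 16 high, end 12 before the nose. A round rib 3.5 high across the floor at x=+14 holds the ball behind it until tipped about 30 deg nose-down. Origin: under the pan's centre; x to the nose, y left, z up. Starts level, nose away from robot within 0.35 rad.
- scoop_grip (a point): Grip place on the scoop's straight black flat-sided handle (20 mm wide along y, 18 thick, 110 long) that rises backward at 55 degrees from (-33, 0, 36) mm, the top of the back wall. This point lies 65 mm up it, at (-70, 0, 89) mm in the scoop's frame; axes as the scoop's. Pinch it along y; 100 N holds it firmly.
- ice_bucket: Open round brushed-steel bucket, loose, standing on the tray, 0.6 kg, 85 mm high, outer diameter 100 mm at the foot and 120 mm at the rim (124 mm over its bead), wall 3 mm, bottom 4 mm. Origin: centre of its underside; z up.
- tumbler: Small clear glass, 48 mm across, 61 mm high, a bystander behind the work. Origin: centre of its underside.
- tumbler_b: Another small clear glass, same size, a bystander behind the work. Origin: centre of its underside.
- woven_tray: Oval woven straw mat with two black end handles, fixed on the worktop: 650 mm along world y, 350 mm along world x, half-round ends, flat top 8 mm above its origin. Origin: centre of its underside; its own x runs along world y. Tub, scoop, bucket and glasses stand on it. A wall cabinet hangs 0.46 m above the worktop from about the mat's middle back: mind the wrist.
- mug_a: White espresso mug, 60 mm across, 83 mm with handle, 49 mm high, a bystander on the bare worktop in front of the work. Origin: on its underside.
- candle_b: Small tea light candle, 38 mm across, 17 mm high, a bystander on the bare worktop in front of the work. Origin: centre of its underside.
Things that resemble listed ones, but are neither listed nor needed, are in the scene too. Leave any red look-alike of the ice_ball alone.

How it is judged:
On the way, in this order (a step that is already met when the one before it is completed fails the run):
1. the ice ball is carried in the scoop, clear above the tub (height (world z) of ice_ball above 0.11 m and x of ice_ball in the frame of scoop between -0.04 and 0.04 m and y of ice_ball in the frame of scoop between -0.035 and 0.035 m and z of ice_ball in the frame of scoop between 0.025 and 0.05 m), for 0.2 s.
2. the ice ball is in the bucket (horizontal distance between ice_ball and ice_bucket below 0.035 m and z of ice_ball in the frame of ice_bucket below 0.06 m), for 0.2 s.
At the end, for the whole second after the job is handed in: The ice ball lies at rest in the upright bucket (within 35 mm of its axis, below the rim), the bucket within 60 mm of where it stood and upright within 0.1 rad; the scoop stands level (within 0.12 rad) with its flat bottom on the woven tray, released and at rest (all of step 2 and angle between ice_bucket's own z axis and vertical below 0.1 rad and distance of ice_bucket from where it was at the start of the episode below 0.06 m and angle between scoop's own z axis and vertical below 0.12 rad and linear speed of scoop below 0.02 m/s and linear speed of ice_ball below 0.03 m/s and contact force between scoop and woven_tray above 0.3 N and height (world z) of scoop below 0.016 m); the robot touches nothing.
It fails at once if the fingers touch the ice ball (contact force between the fingers and ice_ball above 0.3 N).
It fails at once if the ice ball falls on the tray or worktop (height (world z) of ice_ball below 0.04 m).
It fails at once if the bucket is tipped over (angle between ice_bucket's own z axis and vertical above 0.5 rad).
It fails at once if a glass, the mug or the candle is moved by more than 30 mm or tipped (distance of any of tumbler, tumbler_b, mug_a, candle_b from where it was at the start of the episode above 0.03 m or angle between any of tumbler, tumbler_b, mug_a, candle_b's own z axis and vertical above 0.4 rad).
It also fails if it takes over 61 s, if anything falls off the work surface, if the arm or the gripper's body presses on something with over 40 N, if the wrist force passes 120 N, or if a joint passes its speed limit or range.

### The arm

A 6-joint arm with a two-finger parallel gripper is mounted at the origin on a cart in front of the work surface, level with it; the furniture and walls round the work are solid. World frame = base frame: x ahead of the robot, y to its left, z up, the work surface at z = 0. Lengths are in m, angles in rad, forces in N, time in s.
With the tool pointing down it reaches from about 0.35 to 0.775 m from the base axis. Payload 5.5 kg.
Tool frame: the origin (TCP) lies at the very end of the fingers, on their centre line; the grasp point (between the pads) lies 19 mm behind it; z points along the fingers, y is the line along which they close (so a half turn about z gives the same grasp; the last joint's range is limited). The gripper opens to 85 mm and grips with 20 to 120 N. Pads are 22 mm wide; open, the fingers measure 114 mm over their backs; the gripper's body (76 mm by 85 mm) begins 54 mm behind the grasp point. The pads swing forward as they close: fully open they stand 13 mm farther back than shut.
Start: joints at [-1.437, 0.313, 0.046, 1.304, 0, 1.431], TCP at [0.155, -0.554, 0.193] pointing down, gripper open.
Joint ranges: [-2.76, 2.76], [-0.86, 1.69], [-1.03, 1.26], [-2.2, 2.34], [-1.47, 1.5], [-3.14, 3.14]. Speed limits (rad/s): [2.57, 2.57, 3.14, 3.14, 3.14, 3.14].

### API

Orientations are given as a unit quaternion [w, x, y, z].
In Python, from workcell import get_state, read_camera, calibration, hand_in gives the robot as it stands.
- The arm moves only by the tool drive_tool, never from a script. Its argument "deltas" is a list that holds one entry, the list of rows, each a list of 7 numbers: the closure in counts, from 0 (fully open) to 255 (shut), then the shift along the tool's x, y, z in m, then the turn, a rotation vector about the tool's x, y, z in degrees. A call has 1 to 12 rows; each row is the pose to reach, as a shift and turn from the pose commanded when the call began, along the tool's axes at that moment; what a row does not reach only later rows make up. A row lasts 1/8 s, in which the tool goes at most 62.5 mm and 10.7 degrees, less where a joint would pass 70% of its speed; a pose out of reach is approached as far as the arm can. A call with a gripper value outside its range is refused whole. The fingers move at their own pace and stop on an object; "newtons" is the grip in N (left out, the last holds). Time passes only in rows, so rows that repeat a pose let the fingers close. It gives the time, the measured TCP pose, the force, the opening and the grip force at its end, in the units of the state.
- get_state(): the state, without advancing time (a new reading comes with each control period).
- read_camera(name): name is "side" or "top" or "wrist"; returns (picture, depth): 384x512x3 uint8, red, green, blue; 384x512 float32, m along the optical axis (not along the pixel's ray), 0 where there is no reading.
- calibration(name): a dict with "mtx" (3x3 intrinsics, pixels), "k1" (the pictures are not rectified: a ray, as slopes to the right and down, at radius r is drawn at 1 + k1 r^2 times it, then the intrinsics apply), "world_from_camera" (4x4, takes a point from camera to world coordinates). Camera axes: x right, y up, looking along -z (the intrinsics and any distortion apply to the point x, -y, -z); pixel columns grow to the right and rows downward; lengths in m; the calibration is good to about 2 mm. A picture is of the moment at which its call begins: read the wrist's pose just before it. calibration takes no time and is no camera call; for the wrist camera it gives the pose at the moment of the call.
- hand_in(): hands the job in; it is judged then, once.
The state is a dict: "clock": time; "joint_pos": joint angles; "qvel": joint speeds; "tau": joint torques, N m; "tcp_pos": TCP position; "orientation": TCP orientation; "wrist_force": force on the tool from outside, world axes, zero at the start; "ft_torque": the same for the moment, N m; "finger_gap": finger opening in m; "grip_force": force on a finger pad.
Only numpy, scipy, OpenCV 4.12 (cv2) and the standard library are available. Lean on these libraries where they do the work, as an engineer would, in place of code of your own. Each camera call takes 0.05 s, during which the arm holds its last target. There are 200 camera calls.

## Working session

There is one attempt and no reset: what is moved stays moved. The work goes in short steps, Python scripts to look and compute and a tool call to move; the robot and the scene stay as the last step left them, time stands still between calls to the robot, and variables do not carry over. Pictures are saved under pics/ and viewed, at most 12 in all, crops included, and the job is handed in when it is done.

Besides the shell and the picture viewer there is one more tool, called after "Emit:" as a command line: name --argument value ..., lists and objects as JSON in quotes. drive_tool: Moves the arm, as the interface text tells. Its arguments: {"type":"object","properties":{"deltas":{"type":"array","items":{"type":"array","items":{"type":"array","items":{"type":"number"}}}},"newtons":{"type":"number"}},"required":["deltas"]}

```bash
mkdir -p pics; ls
python3 - <<'E'
from workcell import *
import cv2,numpy as np
print(get_state())
for n in ("top","side"):
    p,d=read_camera(n); np.savez(f"{n}.npz",p=p,d=d); cv2.imwrite(f"pics/{n}0.png",p[...,::-1])
    c=calibration(n); print(n,c["mtx"],c["k1"],c["world_from_camera"])
E
```

```text
pics
{'clock': 0.0, 'joint_pos': array([-1.43663121e+00,  3.14015726e-01,  4.49490706e-02,  1.30359992e+00,
        3.61542780e-07,  1.43120467e+00]), 'qvel': array([ 6.72415666e-04,  1.47641856e-03, -6.13660018e-04,  3.22644410e-05,
        5.20640229e-04, -8.84710088e-04]), 'tau': array([-3.11353433e-04, -4.80631256e+01,  2.98532081e+01,  1.94538839e-02,
       -2.16563944e-04, -7.52510203e-06]), 'tcp_pos': array([ 0.1553663 , -0.55299274,  0.192288  ]), 'orientation': array([-9.35120702e-04,  9.90646338e-01,  1.36451305e-01,  2.71801411e-06]), 'wrist_force': array([ 0.72975821, -0.72449676,  0.4283658 ]), 'ft_torque': array([ 0.01386   ,  0.00656031, -0.03382709]), 'grip_force': 0.0, 'finger_gap': 0.08516635943305492}
top [[396.64095179   0.         254.11130582]
 [  0.         396.64095179 186.19749494]
 [  0.           0.           1.        ]] -0.0003726832095072018 [[-0.02272525  0.98215124 -0.18671503  0.44592318]
 [-0.99953103 -0.01848638  0.02441248  0.0265131 ]
 [ 0.02052507  0.18718225  0.98211075  0.93931146]
 [ 0.          0.          0.          1.        ]]
side [[347.37015386   0.         255.90199935]
 [  0.         347.37015386 190.78713345]
 [  0.           0.           1.        ]] -0.006443078344007809 [[-8.62826442e-01  1.88789047e-01 -4.68923475e-01  1.38106119e-01]
 [-5.05500199e-01 -3.22756456e-01  8.00186115e-01  7.90116736e-01]
 [-2.81704467e-04  9.27462649e-01  3.73915706e-01  4.42154386e-01]
 [ 0.00000000e+00  0.00000000e+00  0.00000000e+00  1.00000000e+00]]
```

View pics/top0.png

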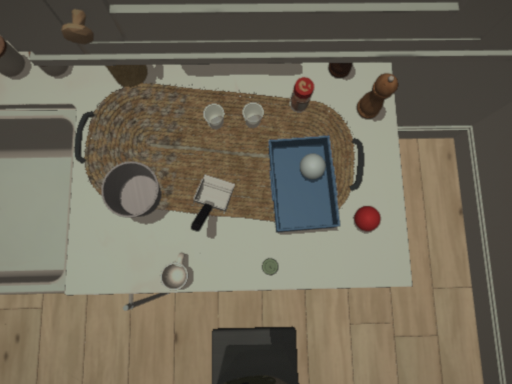

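View pics/side0.png

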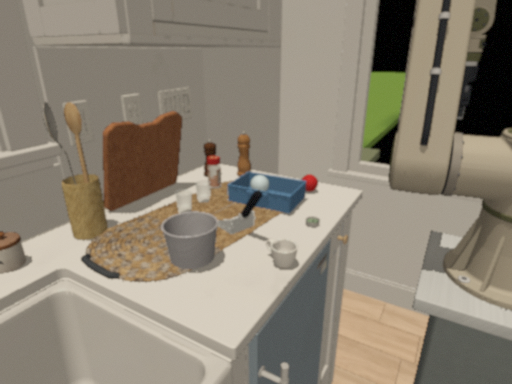

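The top view shows the ice ball (pale) at about (313,166) in the blue tub centred near (303,183). The scoop pan is at (213,192) with its handle end at (203,216), the bucket at (131,190), glasses at (213,115) and (253,113), the mug at (175,276) and the candle at (270,266). Candidates for the ball: the pale sphere (313,166), the red ball (368,218) and the red shaker cap (304,88). I choose the pale one in the tub.

```bash
cat > h.py <<'E'
import numpy as np,cv2
from workcell import *
def rays(n,uv,c=None):
    c=c or calibration(n);M=c["mtx"];uv=np.atleast_2d(uv).astype(float)
    q=(uv-M[:2,2])/[M[0,0],M[1,1]];s=q.copy()
    for _ in range(5): s=q/(1+c["k1"]*(s**2).sum(1,keepdims=True))
    d=np.c_[s[:,0],-s[:,1],-np.ones(len(s))];T=c["world_from_camera"]
    return T[:3,3],d@T[:3,:3].T
def plane(n,uv,z,c=None):
    o,d=rays(n,uv,c);return o+d*((z-o[2])/d[:,2])[:,None]
def cloud(n,d,c=None):
    v,u=np.mgrid[:384,:512];o,r=rays(n,np.c_[u.ravel(),v.ravel()],c)
    P=o+r*d.reshape(-1,1);P[d.ravel()==0]=np.nan;return P.reshape(384,512,3)
E
python3 - <<'E'
from h import *
np.set_printoptions(precision=4,suppress=True)
z=np.load("top.npz");p,d=z["p"],z["d"];P=cloud("top",d)
hsv=cv2.cvtColor(p,cv2.COLOR_RGB2HSV);gray=hsv[...,2]
b=((hsv[...,0]>98)&(hsv[...,0]<120)&(hsv[...,1]>90)).astype(np.uint8)
b[:120]=0;b[240:]=0;b[:,:260]=0;b[:,350:]=0
k=max(cv2.findContours(b,0,1)[0],key=cv2.contourArea)
box=cv2.boxPoints(cv2.minAreaRect(k));W=plane("top",box,.063);print("tub",box.tolist(),W,np.linalg.norm(np.diff(W,axis=0),axis=1),W.mean(0))
# rim pts by depth
R=P[...,2]; m=(R>.055)&(R<.07)&(b>0); q=P[m][:,:2].astype(np.float32); r=cv2.minAreaRect(q);print("tub depth",m.sum(),r,cv2.boxPoints(r))
# ball
s=(R>.05)&(np.hypot(P[...,0]-plane("top",[313,166],.042)[0,0],P[...,1]-plane("top",[313,166],.042)[0,1])<.035)&(hsv[...,1]<90)
Q=P[s];A=np.c_[2*Q,np.ones(len(Q))];x=np.linalg.lstsq(A,(Q**2).sum(1),rcond=None)[0];print("ball",s.sum(),x[:3],np.sqrt(x[3]+(x[:3]**2).sum()),plane("top",[313,166],.042))
# bucket
m=(R>.082)&(R<.1);m[:,:95]=0;m[:,165:]=0;m[:150]=0;m[:160]&=True;m[225:]=0
Q=P[m];c,rr=cv2.minEnclosingCircle(Q[:,:2].astype(np.float32));print("bucket",m.sum(),c,rr)
# scoop
m=(gray<45);m[:195]=0;m[240:]=0;m[:,:185]=0;m[:,222:]=0
v,u=np.nonzero(m);print("handle px",len(u),u.min(),u.max(),v.min(),v.max());H=P[m];H=H[np.isfinite(H[:,0])&(H[:,2]>.03)]
i=np.argsort(H[:,2]);print("handle",len(H),H[i[:20]].mean(0),H[i[-20:]].mean(0),H.mean(0))
mm=H.mean(0);U=np.linalg.svd(H-mm)[2][0];U*=np.sign(U[2]);print("dir",U,np.degrees(np.arctan2(U[2],np.hypot(U[0],U[1]))),"yaw",np.arctan2(-U[1],-U[0]))
t=(.089+.008-mm[2])/U[2];print("grip~",mm+t*U)
for n,uv in dict(tA=[213,120],tB=[253,120],mug=[175,276],candle=[270,266]).items(): print(n,plane("top",uv,.02))
im=cv2.resize(p[90:250,90:350],None,fx=3,fy=3,interpolation=2);cv2.imwrite("pics/crop.png",im[...,::-1])
E
```

```text
tub [[277.0, 224.0], [278.0, 224.0], [278.0, 228.0], [277.0, 228.0]] [[ 0.5265 -0.044   0.063 ]
 [ 0.5264 -0.0462  0.063 ]
 [ 0.5176 -0.0459  0.063 ]
 [ 0.5176 -0.0437  0.063 ]] [0.0022 0.0088 0.0022] [ 0.522  -0.0449  0.063 ]
tub depth 182 ((0.6196658611297607, -0.10578648746013641), (0.20445358753204346, 0.139028862118721), 3.3174002170562744) [[ 0.5136 -0.0423]
 [ 0.5216 -0.1811]
 [ 0.7257 -0.1693]
 [ 0.7177 -0.0305]]
ball 473 [ 0.6614 -0.1327  0.0433] 0.02903156736967098 [[ 0.6619 -0.1343  0.042 ]]
bucket 542 (0.6059063076972961, 0.2730749845504761) 0.061670973896980286
handle px 237 192 211 204 229
handle 235 [0.5697 0.1079 0.0683] [0.5212 0.1248 0.1375] [0.5413 0.1178 0.1089]
dir [-0.581   0.2067  0.7872] 51.92437349969238 yaw -0.34179811825038137
grip~ [0.5501 0.1147 0.097 ]
tA [[0.7864 0.0999 0.02  ]]
tB [[0.785  0.0026 0.02  ]]
mug [[0.4181 0.1866 0.02  ]]
candle [[ 0.4353 -0.0283  0.02  ]]
```

View pics/crop.png

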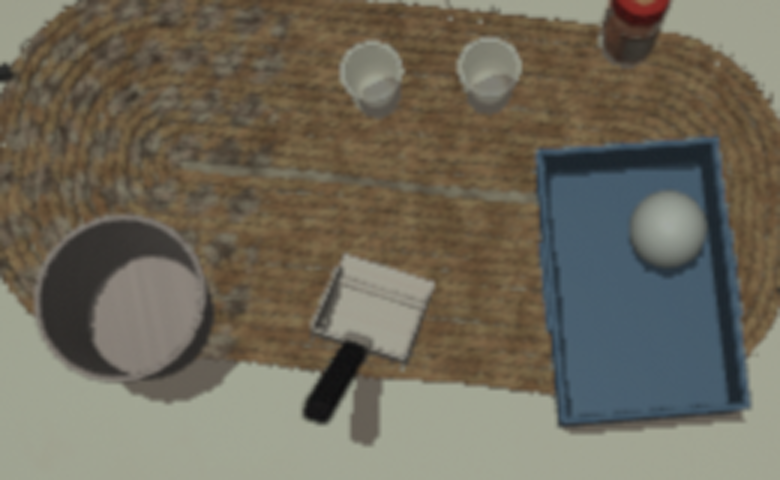

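```bash
cat >> h.py <<'E'
from scipy.spatial.transform import Rotation as Ro
np.set_printoptions(precision=4,suppress=True)
def toolR(yaw,tilt):   # tilt (deg) forward from straight down, tool y = -left
    t=np.radians(tilt);return Ro.from_euler("z",yaw)*Ro.from_matrix(np.array([[np.cos(t),0,np.sin(t)],[0,-1,0],[np.sin(t),0,-np.cos(t)]]))
def cur():
    s=get_state();q=s["orientation"];return s["tcp_pos"],Ro.from_quat([*q[1:],q[0]])
def delta(p,R,base=None):
    p0,R0=base or cur();return R0.inv().apply(np.asarray(p)-p0).round(4),np.degrees((R0.inv()*R).as_rotvec()).round(2)
E
python3 - <<'E'
from h import *
n=plane("top",[[205,175],[234.7,185]],.011);e=n[0]-n[1];print("nose",n,np.linalg.norm(e),"yaw",np.arctan2(-e[0],e[1]),n.mean(0))
yaw=np.arctan2(-e[0],e[1]);f=np.array([np.cos(yaw),np.sin(yaw),0]);print("grip from nose",n.mean(0)-.105*f)
g=np.array([.541,.118,.097]);R=toolR(-.33,50);z=R.apply([0,0,1])
for b in(-.10,-.05,0): print(b,g+z*(.019+b),delta(g+z*(.019+b),R))
z=np.load("top.npz");P=cloud("top",z["d"]);print(P[[10,30,50,58],256])
E
```

```text
nose [[0.6519 0.1202 0.011 ]
 [0.6262 0.0496 0.011 ]] 0.07509918176053057 yaw -0.34884254700924816 [0.639  0.0849 0.011 ]
grip from nose [0.5403 0.1208 0.011 ]
-0.1 [0.4823 0.1381 0.1491] (array([ 0.5016, -0.577 ,  0.0444]), array([-15.17,  48.45,  32.3 ]))
-0.05 [0.5185 0.1257 0.1169] (array([ 0.5331, -0.5552,  0.0765]), array([-15.17,  48.45,  32.3 ]))
0 [0.5548 0.1133 0.0848] (array([ 0.5647, -0.5334,  0.1086]), array([-15.17,  48.45,  32.3 ]))
[[0.71   0.0107 0.5583]
 [0.7075 0.0099 0.525 ]
 [0.7078 0.0088 0.4805]
 [0.7008 0.0087 0.4734]]
```

Emit:
drive_tool --deltas '[[[0, 0.25, -0.29, -0.02, -7.5, 24, 16], [0, 0.25, -0.29, -0.02, -7.5, 24, 16], [0, 0.25, -0.29, -0.02, -7.5, 24, 16], [0, 0.25, -0.29, -0.02, -7.5, 24, 16], [0, 0.45, -0.52, 0.0, -15, 48.5, 32], [0, 0.5, -0.577, 0.02, -15, 48.5, 32], [0, 0.5, -0.577, 0.044, -15, 48.5, 32], [0, 0.5, -0.577, 0.044, -15, 48.5, 32], [0, 0.5, -0.577, 0.044, -15, 48.5, 32], [0, 0.5, -0.577, 0.044, -15, 48.5, 32], [0, 0.5, -0.577, 0.044, -15, 48.5, 32], [0, 0.5, -0.577, 0.044, -15, 48.5, 32]]]' --newtons 100

```text
clock: 1.6
tcp_pos: [0.3916, -0.0526, 0.2333]
orientation: [0.064, 0.905, -0.139, 0.397]
wrist_force: [-0.4, -1.1, -0.7]
finger_gap: 0.0854
grip_force: 0.0
```

Run:
```python
from h import *
s=get_state();c=calibration("wrist");p,d=read_camera("wrist");np.savez("w1.npz",p=p,d=d,T=c["world_from_camera"]);cv2.imwrite("pics/w1.png",p[...,::-1])
print(s["clock"],s["tcp_pos"],s["joint_pos"],cur()[1].as_matrix(),c["world_from_camera"])
hsv=cv2.cvtColor(p,cv2.COLOR_RGB2HSV);P=cloud("wrist",d,c)
g=np.array([.5405,.120,.097])
m=(hsv[...,2]<60)&(np.linalg.norm(P-g,axis=2)<.09)&(P[...,2]>.045)
H=P[m];print(len(H),H.min(0),H.max(0));mm=H.mean(0)
f=np.array([np.cos(-.345),np.sin(-.345),0]);l=np.array([-f[1],f[0],0])
s_=H[(H[:,2]>.085)&(H[:,2]<.11)];print("band",len(s_),(s_@l).min(),(s_@l).max(),"expect grip l",g@l,"f",(s_@f).min(),(s_@f).max(),g@f)
for z in(.06,.08,.1,.12):
    q=H[abs(H[:,2]-z)<.005];print(z,len(q),((q@l).min()+(q@l).max())/2,(q@f).mean())
```

```text
1.6 [ 0.3916 -0.0526  0.2333] [-0.3808 -0.8261 -1.0275  0.5421  0.0494  3.0882] [[ 0.6467 -0.2843  0.7078]
 [-0.1888 -0.9587 -0.2125]
 [ 0.739   0.0038 -0.6737]] [[-0.3032  0.8301 -0.468   0.3161]
 [-0.9529 -0.2609  0.1546 -0.0286]
 [ 0.0062  0.4928  0.8701  0.413 ]
 [ 0.      0.      0.      1.    ]]
822 [0.512  0.1007 0.0459] [0.5944 0.1395 0.1375]
band 208 0.2845954378696116 0.30113951592176263 expect grip l 0.2957243583652127 f 0.45814280338548674 0.4893049497444759 0.46806768086408534
0.06 21 0.29574958175448535 0.49309004749219565
0.08 79 0.29328605623427534 0.48495456641256246
0.1 73 0.290544201860208 0.4712035239031305
0.12 95 0.28954842405044595 0.45754889101289986
```

View pics/w1.png

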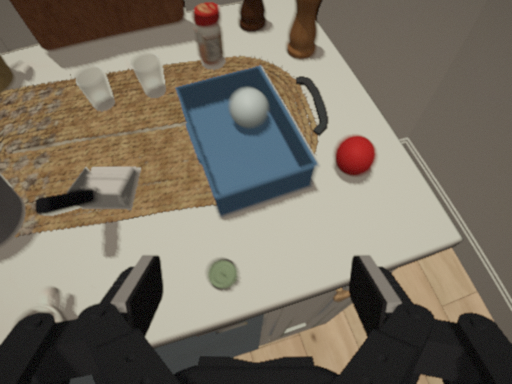

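The wrist view shows the scoop handle at (65,200), its pan at (110,185), the tub with the pale ball at (248,107), and the red look-alike at (355,155). The arm stopped short because of joint limits (j3 and j6). I'll use the half-turned grasp with a smaller tilt.

Run:
```python
from h import *
g=np.array([.5365,.118,.097]);R=toolR(-.345,30)*Ro.from_euler("z",np.pi);z=R.apply([0,0,1])
p0,R0=cur()
Rm=toolR(-.345,30)*Ro.from_euler("z",-np.pi/2)
h=g+z*(.019-.1)
print(h,delta(h,Rm), delta([.40,0,.25],toolR(-.345,30)*Ro.from_euler("z",-np.pi/4)))
```

```text
[0.4984 0.1317 0.1671] (array([-0.0158, -0.1985,  0.0819]), array([ 12.3 , -15.23, -86.54])) (array([ 0.0066, -0.0439, -0.0155]), array([  5.14, -17.41, -41.95]))
```

Emit:
drive_tool --deltas '[[[0, 0.006, -0.04, -0.015, 5, -17, -42], [0, 0.006, -0.04, -0.015, 5, -17, -42], [0, 0.006, -0.04, -0.015, 5, -17, -42], [0, 0.006, -0.04, -0.015, 5, -17, -42], [0, -0.015, -0.12, 0.03, 12, -15, -86], [0, -0.015, -0.19, 0.07, 12, -15, -86], [0, -0.015, -0.198, 0.08, 12, -15, -86], [0, -0.015, -0.198, 0.08, 12, -15, -86], [0, -0.015, -0.198, 0.08, 12, -15, -86], [0, -0.015, -0.198, 0.08, 12, -15, -86]]]'

```text
clock: 2.9
tcp_pos: [0.4975, 0.1194, 0.1652]
orientation: [0.212, 0.798, 0.544, 0.146]
wrist_force: [-0.6, -0.4, -0.1]
finger_gap: 0.0854
grip_force: 0.0
```

Run:
```python
from h import *
g=np.array([.5365,.118,.097]);R=toolR(-.345,30)*Ro.from_euler("z",np.pi);z=R.apply([0,0,1])
s=get_state();print(s["joint_pos"],s["tcp_pos"])
h=g+z*(.019-.1);print(h,delta(h,R))
```

```text
[ 0.2778 -0.1197 -0.6564  0.6048 -0.305   2.1561] [0.4975 0.1194 0.1652]
[0.4984 0.1317 0.1671] (array([ 0.0118, -0.0022, -0.0035]), array([ -0.68,   0.44, -91.5 ]))
```

Emit:
drive_tool --deltas '[[[0, 0.012, -0.002, -0.003, -0.7, 0.4, -45], [0, 0.012, -0.002, -0.003, -0.7, 0.4, -45], [0, 0.012, -0.002, -0.003, -0.7, 0.4, -45], [0, 0.012, -0.002, -0.003, -0.7, 0.4, -45], [0, 0.012, -0.002, -0.003, -0.7, 0.4, -91.5], [0, 0.012, -0.002, -0.003, -0.7, 0.4, -91.5], [0, 0.012, -0.002, -0.003, -0.7, 0.4, -91.5], [0, 0.012, -0.002, -0.003, -0.7, 0.4, -91.5], [0, 0.012, -0.002, -0.003, -0.7, 0.4, -91.5], [0, 0.012, -0.002, -0.003, -0.7, 0.4, -91.5]]]'

```text
clock: 4.15
tcp_pos: [0.4991, 0.1316, 0.168]
orientation: [0.256, 0.167, 0.951, -0.044]
wrist_force: [-0.1, 0.5, 0.5]
finger_gap: 0.0849
grip_force: 0.0
```

Run:
```python
from h import *
g=np.array([.5365,.118,.097]);R=toolR(-.345,30)*Ro.from_euler("z",np.pi);z=R.apply([0,0,1])
s=get_state();print(s["clock"],s["joint_pos"],s["tcp_pos"])
h=g+z*(.019-.1);print(h,delta(h,R))
c=calibration("wrist");p,d=read_camera("wrist");P=cloud("wrist",d,c)
cv2.imwrite("pics/w2.png",p[...,::-1])
hsv=cv2.cvtColor(p,cv2.COLOR_RGB2HSV)
f=np.array([np.cos(-.345),np.sin(-.345),0]);l=np.array([-f[1],f[0],0])
m=(hsv[...,2]<60)&(np.linalg.norm(P-g,axis=2)<.08)&(P[...,2]>.05)&(abs(P@l-g@l)<.03)
H=P[m];print(len(H),"grip f,l",g@f,g@l)
for zz in(.06,.08,.1,.12):
    q=H[abs(H[:,2]-zz)<.006]
    if len(q): print(zz,len(q),(q@l).min(),(q@l).max(),(q@f).min(),(q@f).max())
```

```text
4.15 [ 0.3008 -0.1165 -0.6497  0.6027 -0.3067  0.5798] [0.4991 0.1316 0.168 ]
[0.4984 0.1317 0.1671] (array([ 0.001 , -0.0002,  0.0004]), array([ 0.04,  0.16, -0.14]))
914 grip f,l 0.4649797724081548 0.29248942075100853
0.06 34 0.28813250167215676 0.3040198782621298 0.4801058201660383 0.48689358329680593
0.08 46 0.2874676884466783 0.3042282031551617 0.46576613051582866 0.47489406438912163
0.1 73 0.2877808237257676 0.3039743561508975 0.4511866878784894 0.46007783572483907
0.12 108 0.2873548107972653 0.3036886982800769 0.4376219526516571 0.44603876700424816
```

View pics/w2.png

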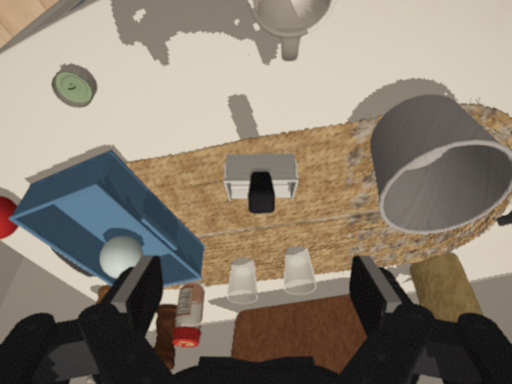

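The wrist view shows the handle end-on at (262,192) between the fingers, the pan behind it at (262,170), and the bucket at (440,165). The handle centre line agrees with the nose-based estimate (0.5405, 0.120).

Run:
```python
from h import *
g=np.array([.5405,.120,.096]);R=toolR(-.345,30)*Ro.from_euler("z",np.pi);z=R.apply([0,0,1])
for b in(-.1,-.05,0): print(delta(g+z*(.019+b),R))
```

```text
(array([-0.0012,  0.003 ,  0.0028]), array([ 0.04,  0.17, -0.17]))
(array([-0.001 ,  0.0029,  0.0528]), array([ 0.04,  0.17, -0.17]))
(array([-0.0009,  0.0029,  0.1028]), array([ 0.04,  0.17, -0.17]))
```

Emit:
drive_tool --deltas '[[[0, -0.001, 0.003, 0.003, 0, 0, 0], [0, -0.001, 0.003, 0.03, 0, 0, 0], [0, -0.001, 0.003, 0.06, 0, 0, 0], [0, -0.001, 0.003, 0.085, 0, 0, 0], [0, -0.001, 0.003, 0.102, 0, 0, 0], [0, -0.001, 0.003, 0.102, 0, 0, 0], [0, -0.001, 0.003, 0.102, 0, 0, 0], [255, -0.001, 0.003, 0.102, 0, 0, 0], [255, -0.001, 0.003, 0.102, 0, 0, 0], [255, -0.001, 0.003, 0.102, 0, 0, 0], [255, -0.001, 0.003, 0.102, 0, 0, 0], [255, -0.001, 0.003, 0.102, 0, 0, 0]]]' --newtons 100

```text
clock: 5.7
tcp_pos: [0.5497, 0.1176, 0.0807]
orientation: [0.257, 0.165, 0.951, -0.044]
wrist_force: [-2.0, 0.4, 3.9]
finger_gap: 0.0185
grip_force: 97.7
```

```bash
cat >> h.py <<'E'
TUB=np.array([.6197,-.1058,.008]);TR=Ro.from_euler("z",.058)
def tub(x,y,z): return TUB+TR.apply([x,y,z])
def scR(yaw,pitch=0): return Ro.from_euler("z",yaw)*Ro.from_euler("y",np.radians(pitch))  # pitch + = nose down
def goal(sp,sR):
    r=np.load("rel.npz");R=sR*Ro.from_quat(r["q"]);return np.asarray(sp)+sR.apply(r["t"]),R
def scoop():
    r=np.load("rel.npz");p,R=cur();S=R*Ro.from_quat(r["q"]).inv();return p-S.apply(r["t"]),S
E
python3 - <<'E'
from h import *
p,R=cur();y=R.apply([0,1,0]);yaw=np.arctan2(-y[0],y[1]);print("yaw",yaw)
sp=np.array([.6063,.0968,.008]);S=scR(yaw)
np.savez("rel.npz",t=S.inv().apply(p-sp),q=(S.inv()*R).as_quat());print(np.load("rel.npz")["t"])
b=cur()
print(delta(*goal(sp+[0,0,.11],S)))
for a in ((-.036,-.022,.10),): print(goal(tub(*a),scR(.058))[0],delta(*goal(tub(*a),scR(.058))))
E
```

```text
yaw -0.3440919939240854
[-0.0603  0.0005  0.0727]
(array([-0.0554,  0.0001, -0.0951]), array([-0.,  0.,  0.]))
[ 0.5248 -0.1328  0.1807] (array([-0.1032, -0.2441, -0.0559]), array([-11.6 ,   0.02, -19.91]))
```

Emit:
drive_tool --deltas '[[[255, -0.028, 0, -0.048, 0, 0, 0], [255, -0.055, 0, -0.095, 0, 0, 0], [255, -0.055, 0, -0.095, 0, 0, 0], [255, -0.07, -0.05, -0.08, -3, 0, -5], [255, -0.08, -0.1, -0.075, -6, 0, -10], [255, -0.09, -0.15, -0.07, -9, 0, -15], [255, -0.1, -0.2, -0.06, -11.6, 0, -20], [255, -0.103, -0.244, -0.056, -11.6, 0, -20], [255, -0.103, -0.244, -0.056, -11.6, 0, -20], [255, -0.103, -0.244, -0.056, -11.6, 0, -20], [255, -0.103, -0.244, -0.056, -11.6, 0, -20]]]'

```text
clock: 7.08
tcp_pos: [0.5241, -0.1311, 0.1795]
orientation: [0.26, -0.03, 0.965, 0.008]
wrist_force: [-0.3, -0.1, -1.8]
finger_gap: 0.0184
grip_force: 99.0
```

Run:
```python
from h import *
s=get_state();sp,S=scoop();print(s["clock"],s["joint_pos"],s["wrist_force"],s["grip_force"],sp,S.as_euler("zyx"))
p,d=read_camera("top");P=cloud("top",d);cv2.imwrite("pics/t2.png",cv2.resize(p[100:270,200:400],None,fx=3,fy=3)[...,::-1])
# pan points by the depth: near predicted scoop
Q=(P-sp)@S.as_matrix()
m=(abs(Q[...,0])<.05)&(abs(Q[...,1])<.05)&(Q[...,2]>-.015)&(Q[...,2]<.06);v,u=np.nonzero(m);print(m.sum(),Q[m].min(0),Q[m].max(0))
fl=m&(abs(Q[...,1])<.03)&(Q[...,0]>-.02)&(Q[...,0]<.03)&(Q[...,2]<.02);q=Q[fl];print(fl.sum(),"floor fit z=ax+by+c",np.linalg.lstsq(np.c_[q[:,:2],np.ones(len(q))],q[:,2],rcond=None)[0])
n=Q[m&(Q[...,2]<.018)&(abs(Q[...,1])<.034)]
for y in np.arange(-.03,.031,.01):
    k=n[abs(n[:,1]-y)<.004];print(y,len(k),k[:,0].max() if len(k) else None)
w=Q[m&(Q[...,2]>.018)];print("sides",np.percentile(w[:,1],[1,5,95,99]),"ball",)
B=plane("top",[313,166],.042)
s_=(P[...,2]>.05)&(np.hypot(P[...,0]-.6617,P[...,1]+.1335)<.036)&(P[...,2]<.08)&(cv2.cvtColor(p,cv2.COLOR_RGB2HSV)[...,1]<90)
A=P[s_];x=np.linalg.lstsq(np.c_[2*A,np.ones(len(A))],(A**2).sum(1),rcond=None)[0];print("ball",len(A),x[:3],np.sqrt(x[3]+(x[:3]**2).sum()),"in tub",TR.inv().apply(x[:3]-TUB))
```

```text
7.075 [-0.5913 -0.1383 -0.6369  0.6409  0.3103 -0.584 ] [-0.3154 -0.1419 -1.7951] 98.99425148963928 [ 0.5841 -0.1279  0.1066] [ 0.0615  0.0018 -0.0002]
1250 [-0.0485 -0.0382 -0.0012] [0.0365 0.0385 0.0598]
646 floor fit z=ax+by+c [ 0.0255 -0.0006  0.004 ]
-0.03 115 0.03513008607649438
-0.019999999999999997 104 0.03569444513776797
-0.009999999999999995 95 0.03631652487742142
6.938893903907228e-18 101 0.03523553244499095
0.010000000000000009 115 0.036523418528874294
0.02000000000000001 113 0.034760717723242594
0.030000000000000013 78 0.03515921001630621
sides [-0.0378 -0.0373  0.0378  0.0381] ball
ball 468 [ 0.6614 -0.1326  0.0438] 0.028762932670825598 in tub [ 0.0401 -0.0292  0.0358]
```

View pics/t2.png

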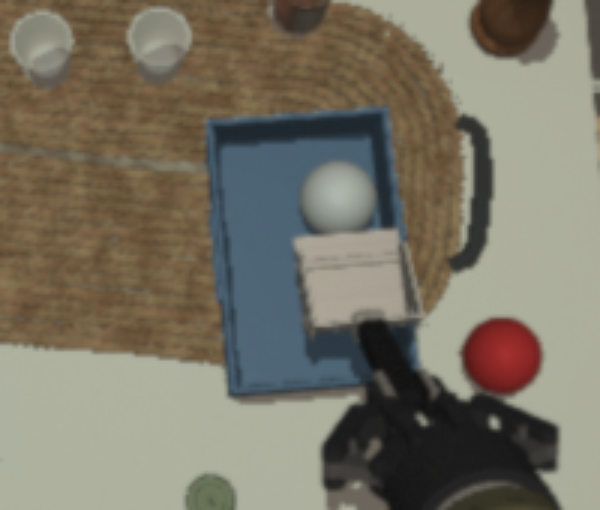

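Pan floor corners are at about (295,240) and (398,230) in the crop, square with the tub. The ball at (338,198) is directly ahead of the nose, and the measured scoop pose agrees with the predicted one to about 1 mm.

Run:
```python
from h import *
sp,S=scoop();print(TR.inv().apply(sp-TUB))
for a in ((-.036,-.0235,.06),(-.036,-.0235,.010),(-.036,-.0235,.004)): print(delta(*goal(tub(*a),scR(.058,1.5))))
```

```text
[-0.0366 -0.02    0.0989]
(array([ 0.0167, -0.0033,  0.0336]), array([0.09, 1.41, 0.2 ]))
(array([ 0.0418, -0.0034,  0.0768]), array([0.09, 1.41, 0.2 ]))
(array([ 0.0448, -0.0034,  0.082 ]), array([0.09, 1.41, 0.2 ]))
```

Emit:
drive_tool --deltas '[[[255, 0.008, -0.003, 0.017, 0, 1.4, 0.2], [255, 0.017, -0.003, 0.034, 0, 1.4, 0.2], [255, 0.027, -0.003, 0.051, 0, 1.4, 0.2], [255, 0.035, -0.003, 0.065, 0, 1.4, 0.2], [255, 0.039, -0.003, 0.072, 0, 1.4, 0.2], [255, 0.042, -0.003, 0.077, 0, 1.4, 0.2], [255, 0.042, -0.003, 0.077, 0, 1.4, 0.2], [255, 0.042, -0.003, 0.077, 0, 1.4, 0.2]]]'

```text
clock: 8.12
tcp_pos: [0.5274, -0.1359, 0.0932]
orientation: [0.249, -0.027, 0.968, 0.008]
wrist_force: [-0.3, -0.0, -1.5]
finger_gap: 0.018
grip_force: 99.0
```

Run:
```python
from h import *
s=get_state();sp,S=scoop();print(s["clock"],s["wrist_force"],TR.inv().apply(sp-TUB),S.as_euler("zyx"))
for a in ((-.036,-.0235,.005),(-.036,-.0235,.003)): print(delta(*goal(tub(*a),scR(.058,1.5))))
```

```text
8.125 [-0.2623 -0.0099 -1.5467] [-0.0354 -0.0253  0.011 ] [ 0.0564  0.0245 -0.0012]
(array([0.0032, 0.0017, 0.005 ]), array([-0.04,  0.1 , -0.08]))
(array([0.0042, 0.0017, 0.0067]), array([-0.04,  0.1 , -0.08]))
```

Emit:
drive_tool --deltas '[[[255, 0.002, 0.001, 0.003, 0, 0, 0], [255, 0.003, 0.001, 0.005, 0, 0, 0], [255, 0.004, 0.001, 0.0065, 0, 0, 0], [255, 0.004, 0.001, 0.0065, 0, 0, 0], [255, 0.004, 0.001, 0.0065, 0, 0, 0]]]'

```text
clock: 8.75
tcp_pos: [0.5272, -0.1349, 0.0858]
orientation: [0.249, -0.027, 0.968, 0.008]
wrist_force: [-1.8, 0.7, 4.5]
finger_gap: 0.0181
grip_force: 99.7
```

Run:
```python
from h import *
s=get_state();sp,S=scoop();print(s["clock"],s["wrist_force"],TR.inv().apply(sp-TUB),S.as_euler("zyx"))
```

```text
8.75 [-1.7612  0.6617  4.4693] [-0.0354 -0.0243  0.0037] [ 0.0566  0.0234 -0.0012]
```

Emit:
drive_tool --deltas '[[[255, -0.0088, 0, 0.0048, 0, 0, 0], [255, -0.0176, 0, 0.0096, 0, 0, 0], [255, -0.0246, 0, 0.0134, 0, 0, 0], [255, -0.0298, 0, 0.0163, 0, 0, 0], [255, -0.0351, 0, 0.0192, 0, 0, 0], [255, -0.0404, 0, 0.022, 0, 0, 0], [255, -0.0456, 0, 0.0249, 0, 0, 0], [255, -0.0509, 0, 0.0278, 0, 0, 0], [255, -0.0562, 0, 0.0306, 0, 0, 0], [255, -0.0615, 0, 0.0335, 0, 0, 0], [255, -0.0667, 0, 0.0364, 0, 0, 0], [255, -0.0667, 0, 0.0364, 0, 0, 0]]]'

```text
clock: 10.25
tcp_pos: [0.6031, -0.131, 0.086]
orientation: [0.249, -0.027, 0.968, 0.007]
wrist_force: [-3.2, -1.1, 5.6]
finger_gap: 0.0178
grip_force: 99.8
```

```bash
cat > look.py <<'E'
from h import *
import sys
s=get_state();sp,S=scoop();print(s["clock"],s["wrist_force"],s["grip_force"],"tub",TR.inv().apply(sp-TUB),sp,S.as_euler("zyx"))
p,d=read_camera("top");P=cloud("top",d);hsv=cv2.cvtColor(p,cv2.COLOR_RGB2HSV)
Q=(P-sp)@S.as_matrix()
for lim in (.09,):
    m=(hsv[...,1]<60)&(hsv[...,2]>90)&(Q[...,0]>-.03)&(Q[...,0]<lim)&(abs(Q[...,1])<.05)&(Q[...,2]>.046)&(Q[...,2]<.085)
    if m.sum()<40: print("few",m.sum());continue
    A=Q[m];x=np.linalg.lstsq(np.c_[2*A,np.ones(len(A))],(A**2).sum(1),rcond=None)[0];c=x[:3];print(m.sum(),"ball in scoop",c,np.sqrt(x[3]+(c**2).sum()),"tub",TR.inv().apply(sp+S.apply(c)-TUB))
if len(sys.argv)>1: cv2.imwrite(f"pics/{sys.argv[1]}.png",cv2.resize(p[60:260,80:400],None,fx=2.4,fy=2.4)[...,::-1])
E
python3 look.py
```

```text
10.25 [-3.2001 -1.1118  5.5767] 99.82535719871521 tub [ 0.0405 -0.0249  0.0038] [ 0.6616 -0.1284  0.0118] [ 0.0559  0.0239 -0.0019]
482 ball in scoop [ 0.0251 -0.012   0.0192] 0.04579420254116438 tub [ 0.066  -0.037   0.0225]
```

Emit:
drive_tool --deltas '[[[255, -0.0035, 0, 0.0019, 0, 0, 0], [255, -0.007, 0, 0.0038, 0, 0, 0], [255, -0.0105, 0, 0.0057, 0, 0, 0], [255, -0.014, 0, 0.0077, 0, 0, 0], [255, -0.0167, 0, 0.0091, 0, 0, 0], [255, -0.0193, 0, 0.0105, 0, 0, 0], [255, -0.0193, 0, 0.0105, 0, 0, 0], [255, -0.0193, 0, 0.0105, 0, 0, 0]]]'

```text
clock: 11.3
tcp_pos: [0.6247, -0.1296, 0.086]
orientation: [0.249, -0.027, 0.968, 0.007]
wrist_force: [-2.8, -0.6, 6.2]
finger_gap: 0.0182
grip_force: 100.1
```

```bash
python3 look.py t3
```

```text
11.3 [-2.8113 -0.631   6.1708] 100.05234718322754 tub [ 0.0622 -0.0248  0.0038] [ 0.6832 -0.1269  0.0118] [ 0.056   0.0241 -0.0015]
497 ball in scoop [ 0.0093 -0.0102  0.0269] 0.03969136627235518 tub [ 0.0721 -0.035   0.0305]
```

View pics/t3.png

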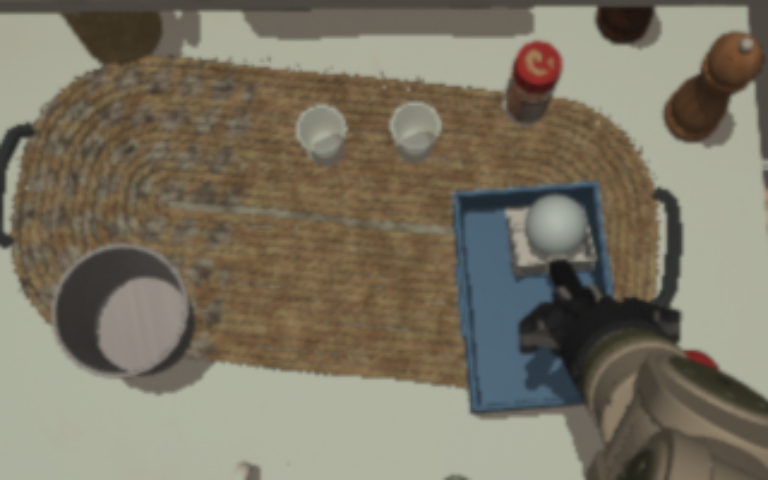

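The ball at (556,222) is over the pan, towards its right side, with the nose nearly at the far wall. A little further in.

Emit:
drive_tool --deltas '[[[255, -0.0018, 0, 0.001, 0, 0, 0], [255, -0.0035, 0, 0.0019, 0, 0, 0], [255, -0.005, 0, 0.0027, 0, 0, 0], [255, -0.005, 0, 0.0027, 0, 0, 0], [255, -0.005, 0, 0.0027, 0, 0, 0]]]'

```text
clock: 11.98
tcp_pos: [0.6269, -0.1294, 0.0869]
orientation: [0.247, -0.026, 0.969, 0.007]
wrist_force: [-33.5, -0.6, 34.7]
finger_gap: 0.0183
grip_force: 105.6
```

```bash
sed -i 's/(Q\[...,2\]>.046)/(Q[...,2]>.05)/; s/A=Q\[m\];/A=Q[m];k=A[:,2]>A[:,2].max()-.018;A=A[k];/' look.py; python3 look.py
```

```text
11.975 [-33.4973  -0.6106  34.6926] 105.58075547218323 tub [ 0.0641 -0.0248  0.0045] [ 0.6851 -0.1268  0.0125] [ 0.0536  0.028  -0.0017]
428 ball in scoop [ 0.0077 -0.01    0.0222] 0.04296421579675229 tub [ 0.0724 -0.0348  0.0264]
```

Emit:
drive_tool --deltas '[[[255, 0.0035, 0, -0.0015, 0, 0, 0], [255, 0.0035, 0, -0.002, 0, 0, 0], [255, 0.0022, 0, -0.0046, 0, 0, 0], [255, -0.0002, 0, -0.009, 0, 0, 0], [255, -0.0021, 0, -0.0125, 0, 0, 0], [255, -0.0021, 0, -0.0125, 0, 0, 0]]]'

```text
clock: 12.78
tcp_pos: [0.6259, -0.129, 0.0973]
orientation: [0.248, -0.027, 0.968, 0.008]
wrist_force: [0.3, 0.4, -2.6]
finger_gap: 0.0182
grip_force: 98.8
```

```bash
python3 look.py
python3 - <<'E'
from h import *
from scipy.optimize import least_squares
sp,S=scoop()
for n in("top","side"):
    p,d=read_camera(n);P=cloud(n,d);Q=(P-sp)@S.as_matrix();hsv=cv2.cvtColor(p,cv2.COLOR_RGB2HSV)
    m=(hsv[...,1]<60)&(Q[...,0]>-.03)&(Q[...,0]<.05)&(abs(Q[...,1]+.005)<.03)&(Q[...,2]>.048)&(Q[...,2]<.085);A=Q[m]
    if len(A)>20:
        r=least_squares(lambda c:np.linalg.norm(A-c,axis=1)-.03,[.0,0,.033],loss="soft_l1",f_scale=.002);print(n,len(A),r.x,r.cost)
    cv2.imwrite(f"pics/z_{n}.png",p[...,::-1])
a=cv2.imread("pics/z_top.png")[110:210,260:360];b=cv2.imread("pics/z_side.png")[140:240,200:330]
cv2.imwrite("pics/z.png",np.hstack([cv2.resize(a,(390,390),interpolation=2),cv2.resize(b,(400,390),interpolation=2)]))
E
```

```text
12.775 [ 0.3221  0.3708 -2.572 ] 98.84066820144653 tub [ 0.0633 -0.0241  0.0151] [ 0.6843 -0.1262  0.0231] [ 0.0565  0.0253 -0.0007]
385 ball in scoop [ 0.0041 -0.003   0.036 ] 0.029189390150866776 tub [ 0.0683 -0.0272  0.051 ]
top 417 [ 0.0049 -0.0031  0.0349] 0.0003184003238940395
side 86 [0.0082 0.0017 0.0325] 9.440061593564091e-05
```

View pics/z.png

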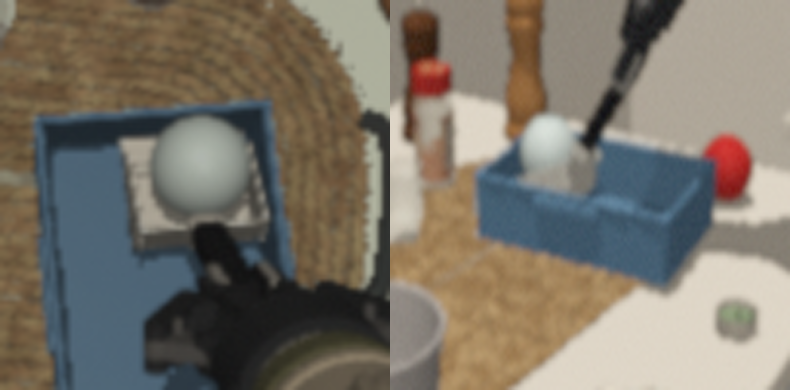

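The ball sits in the pan (left part (200,165); right part (548,150)), and the fit puts it at (4, -3, 34) mm in the scoop frame, behind the rib. The force shows an extra ~1 N. Lifting out.

Run:
```python
from h import *
sp,S=scoop()
for a,pt in (((.055,-.024,.06),-2),((.035,-.022,.15),-5),((.02,-.02,.165),-5)): print(delta(*goal(tub(*a),scR(.058,pt))))
```

```text
(array([-0.0092,  0.    , -0.0425]), array([ 0.  , -3.48, -0.11]))
(array([-0.0302,  0.0022, -0.1298]), array([-0.  , -6.48, -0.12]))
(array([-0.0242,  0.0042, -0.1501]), array([-0.  , -6.48, -0.12]))
```

Emit:
drive_tool --deltas '[[[255, -0.003, 0, -0.014, 0, -1.1, 0], [255, -0.006, 0, -0.028, 0, -2.3, 0], [255, -0.009, 0, -0.0425, 0, -3.5, 0], [255, -0.014, 0, -0.064, 0, -4.5, 0], [255, -0.019, 0, -0.086, 0, -5.5, 0], [255, -0.025, 0.001, -0.108, 0, -6.5, 0], [255, -0.03, 0.002, -0.13, 0, -6.5, 0], [255, -0.026, 0.004, -0.145, 0, -6.5, 0], [255, -0.024, 0.004, -0.15, 0, -6.5, 0], [255, -0.024, 0.004, -0.15, 0, -6.5, 0], [255, -0.024, 0.004, -0.15, 0, -6.5, 0]]]'

```text
clock: 14.3
tcp_pos: [0.5741, -0.128, 0.2392]
orientation: [0.302, -0.026, 0.953, 0.01]
wrist_force: [-0.6, 0.3, -3.0]
finger_gap: 0.0182
grip_force: 98.9
```

```bash
python3 look.py
python3 - <<'E'
from h import *
s=get_state();print(s["joint_pos"])
B=np.array([.606,.273])
# pour pose candidates: yaw, pitch; nose point distance before bucket centre a, nose height zn
for yaw in (.9,1.2):
    f=np.array([np.cos(yaw),np.sin(yaw)])
    for pt,a,zn in ((-5,.06,.15),(20,.05,.12),(40,.04,.10),(55,.04,.10)):
        S=scR(yaw,pt);nose=np.array([*(B-a*f),zn]);sp=nose-S.apply([.035,0,0]);p,R=goal(sp,S);z=R.apply([0,0,1])
        print(yaw,pt,"scoop",sp,"tcp",p,"pivot",p-.47*z,"delta",*delta(p,R))
E
```

```text
14.3 [-0.5612  0.2997 -2.9763] 98.89839291572571 tub [ 0.0196 -0.0201  0.164 ] [ 0.6404 -0.1247  0.172 ] [ 0.0564 -0.0867  0.0066]
585 ball in scoop [ 0.0047 -0.0001  0.0364] 0.029086078910753467 tub [ 0.0211 -0.0203  0.2007]
[-0.5518 -0.1399 -0.5424  0.6445  0.3374 -0.5161]
0.9 -5 scoop [0.547  0.1987 0.1469] tcp [0.5053 0.147  0.2141] pivot [ 0.3371 -0.0655  0.5981] delta [ 0.0584  0.2784 -0.0097] [-27.8    0.06 -39.55]
0.9 20 scoop [0.5545 0.2081 0.132 ] tcp [0.5343 0.1835 0.2209] pivot [0.4828 0.118  0.6835] delta [0.0292 0.3133 0.0027] [-18.71  23.55 -44.95]
0.9 40 scoop [0.5645 0.2207 0.1225] tcp [0.5644 0.2214 0.217 ] pivot [0.6143 0.2838 0.6801] delta [0.0053 0.3494 0.0246] [-10.79  42.31 -48.32]
0.9 55 scoop [0.5687 0.2259 0.1287] tcp [0.5838 0.2459 0.2198] pivot [0.7065 0.3999 0.6465] delta [-0.0132  0.3727  0.0343] [ -4.47  56.33 -50.26]
1.2 -5 scoop [0.5716 0.1846 0.1469] tcp [0.5471 0.1229 0.2141] pivot [ 0.4492 -0.1299  0.5981] delta [0.0254 0.252  0.0135] [-37.72   0.09 -53.59]
1.2 20 scoop [0.576  0.1957 0.132 ] tcp [0.5639 0.1663 0.2209] pivot [0.5341 0.0885 0.6835] delta [0.0058 0.2944 0.0192] [-25.4   22.29 -60.9 ]
1.2 40 scoop [0.5818 0.2107 0.1225] tcp [0.5815 0.2115 0.217 ] pivot [0.6108 0.2857 0.6801] delta [-0.0082  0.3385  0.0341] [-14.66  39.98 -65.43]
1.2 55 scoop [0.5842 0.217  0.1287] tcp [0.5928 0.2405 0.2198] pivot [0.6645 0.424  0.6465] delta [-0.0204  0.3669  0.0393] [ -6.1   53.17 -68.02]
```

Run:
```python
from h import *
B=np.array([.606,.273]);yaw=1.4;f=np.array([np.cos(yaw),np.sin(yaw)])
S=scR(yaw,-5);sp1=np.array([*(B-.075*f),.18])-S.apply([.035,0,0]);sp0,_=scoop()
sp0[0]-=.0
for t in (.15,.3,.45,.6,.75,.9,1):
    sp=sp0*(1-t)+sp1*t;sp[2]=.178
    d=delta(*goal(sp,scR(.056+(yaw-.056)*t,-5)));print(t,sp,[255,*d[0].round(3).tolist(),*d[1].round(1).tolist()])
```

```text
0.15 [ 0.6325 -0.0813  0.178 ] [255, 0.0, 0.031, -0.007, -6.6, -0.0, -9.5]
0.3 [ 0.6246 -0.0379  0.178 ] [255, 0.002, 0.062, -0.008, -13.2, 0.0, -18.9]
0.45 [0.6166 0.0055 0.178 ] [255, 0.001, 0.094, -0.008, -19.9, 0.0, -28.4]
0.6 [0.6086 0.0489 0.178 ] [255, -0.002, 0.127, -0.006, -26.6, 0.1, -37.8]
0.75 [0.6006 0.0924 0.178 ] [255, -0.006, 0.163, -0.003, -33.2, 0.1, -47.2]
0.9 [0.5926 0.1358 0.178 ] [255, -0.011, 0.2, 0.001, -39.9, 0.1, -56.7]
1 [0.5873 0.1647 0.178 ] [255, -0.015, 0.227, 0.004, -44.3, 0.1, -63.0]
```

Emit:
drive_tool --deltas '[[[255, 0, 0.016, -0.005, -3.3, 0, -4.8], [255, 0, 0.031, -0.007, -6.6, 0, -9.5], [255, 0.001, 0.046, -0.008, -9.9, 0, -14.2], [255, 0.002, 0.062, -0.008, -13.2, 0, -18.9], [255, 0.001, 0.078, -0.008, -16.5, 0, -23.7], [255, 0.001, 0.094, -0.008, -19.9, 0, -28.4], [255, -0.001, 0.11, -0.007, -23.2, 0, -33.1], [255, -0.002, 0.127, -0.006, -26.6, 0.1, -37.8], [255, -0.006, 0.163, -0.003, -33.2, 0.1, -47.2], [255, -0.009, 0.182, -0.001, -36.5, 0.1, -52], [255, -0.012, 0.204, 0.001, -40.5, 0.1, -57.5], [255, -0.013, 0.212, 0.002, -42, 0.1, -60]]]'

```text
clock: 15.85
tcp_pos: [0.5754, 0.0847, 0.2452]
orientation: [0.237, -0.592, 0.748, 0.186]
wrist_force: [-0.5, 0.2, -3.5]
finger_gap: 0.0181
grip_force: 98.9
```

```bash
python3 look.py t5
python3 - <<'E'
from h import *
s=get_state();print(s["joint_pos"])
p,d=read_camera("top");P=cloud("top",d);R=P[...,2];m=(R>.082)&(R<.1);m[:,:95]=0;m[:,175:]=0;m[:150]=0;m[225:]=0
c,rr=cv2.minEnclosingCircle(P[m][:,:2].astype(np.float32));print("bucket",c,rr)
B=np.array([.606,.273]);yaw=1.4;f=np.array([np.cos(yaw),np.sin(yaw)])
for pt,a,zn in ((-5,.07,.15),(10,.06,.13),(20,.055,.12),(28,.05,.11),(36,.045,.105),(44,.04,.105)):
    S=scR(yaw,pt);nose=np.array([*(B-a*f),zn]);q,RR=goal(nose-S.apply([.035,0,0]),S);d_=delta(q,RR);print(pt,[255,*d_[0].round(3).tolist(),*d_[1].round(1).tolist()],q,q-.47*RR.apply([0,0,1]))
E
```

```text
15.85 [-0.454   0.1548 -3.4956] 98.9272391796112 tub [-0.0135  0.2559  0.1698] [0.5914 0.1489 0.1778] [ 1.3392 -0.0231  0.0814]
634 ball in scoop [0.0042 0.0081 0.0369] 0.028787108524296248 tub [-0.021   0.2593  0.2069]
[-0.3422  0.2687 -0.0388  1.338   0.6084 -1.7061]
bucket (0.6058241724967957, 0.27275556325912476) 0.06172516569495201
-5 [255, 0.002, 0.004, 0.037, -2.3, -0.2, -2.9] [0.5764 0.1043 0.2141] [ 0.5306 -0.1629  0.5981]
10 [255, -0.025, 0.006, 0.05, -1.9, 14.8, -3.1] [0.5815 0.1339 0.2182] [ 0.5542 -0.0262  0.6592]
20 [255, -0.044, 0.007, 0.061, -1.6, 24.8, -3.3] [0.5851 0.1552 0.2209] [0.5713 0.0729 0.6835]
28 [255, -0.059, 0.008, 0.074, -1.4, 32.8, -3.4] [0.5885 0.1746 0.219 ] [0.5857 0.1566 0.6886]
36 [255, -0.076, 0.009, 0.085, -1.1, 40.8, -3.5] [0.592  0.1949 0.2198] [0.6004 0.2415 0.6875]
44 [255, -0.096, 0.011, 0.094, -0.9, 48.8, -3.6] [0.5956 0.2159 0.2235] [0.615  0.3262 0.68  ]
```

View pics/t5.png

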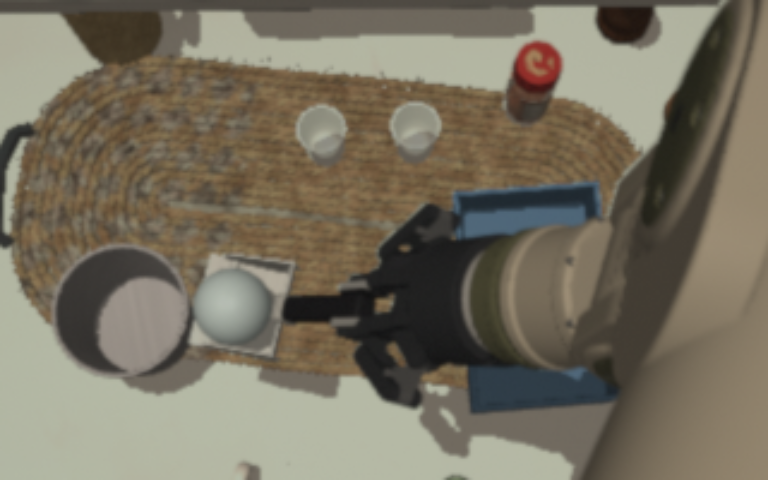

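The ball at (232,307) is safe in the scoop, with the nose just short of the bucket rim at (190,310). The pour line points at the bucket centre. I'll let the arm settle first.

Emit:
drive_tool --deltas '[[[255, 0, 0, 0, 0, 0, 0], [255, 0, 0, 0, 0, 0, 0], [255, 0, 0, 0, 0, 0, 0]]]'

```text
clock: 16.32
tcp_pos: [0.5742, 0.0837, 0.2467]
orientation: [0.238, -0.59, 0.749, 0.185]
wrist_force: [-0.3, -0.2, -3.1]
finger_gap: 0.0182
grip_force: 98.9
```

```bash
python3 look.py
python3 - <<'E'
from h import *
B=np.array([.606,.273]);yaw=1.4;f=np.array([np.cos(yaw),np.sin(yaw)])
for pt,a,zn in ((-5,.07,.15),(5,.065,.135),(15,.058,.125),(22,.055,.115),(28,.05,.11),(36,.045,.105),(44,.04,.105)):
    S=scR(yaw,pt);nose=np.array([*(B-a*f),zn]);q,RR=goal(nose-S.apply([.035,0,0]),S);d_=delta(q,RR);print(pt,[255,*d_[0].round(3).tolist(),*d_[1].round(1).tolist()])
E
```

```text
16.325 [-0.3497 -0.2494 -3.0558] 98.8804543018341 tub [-0.0143  0.2549  0.1713] [0.5906 0.1479 0.1793] [ 1.3347 -0.0244  0.0814]
643 ball in scoop [0.0044 0.0083 0.0367] 0.028946429914571935 tub [-0.0221  0.2586  0.2082]
-5 [255, 0.002, 0.003, 0.038, -2.4, -0.1, -3.0]
5 [255, -0.013, 0.004, 0.047, -2.1, 9.9, -3.2]
15 [255, -0.034, 0.006, 0.057, -1.9, 19.8, -3.3]
22 [255, -0.045, 0.006, 0.067, -1.6, 26.8, -3.4]
28 [255, -0.059, 0.008, 0.075, -1.5, 32.8, -3.5]
36 [255, -0.076, 0.009, 0.086, -1.2, 40.8, -3.6]
44 [255, -0.096, 0.01, 0.096, -1.0, 48.8, -3.8]
```

Emit:
drive_tool --deltas '[[[255, 0.001, 0.002, 0.019, -1.2, 0, -1.5], [255, 0.002, 0.003, 0.038, -2.4, 0, -3], [255, -0.006, 0.004, 0.043, -2.2, 5, -3.1], [255, -0.013, 0.004, 0.047, -2.1, 9.9, -3.2], [255, -0.024, 0.005, 0.052, -2, 15, -3.2], [255, -0.034, 0.006, 0.057, -1.9, 19.8, -3.3], [255, -0.034, 0.006, 0.057, -1.9, 19.8, -3.3], [255, -0.034, 0.006, 0.057, -1.9, 19.8, -3.3]]]'

```text
clock: 17.38
tcp_pos: [0.5821, 0.1449, 0.2179]
orientation: [0.1, -0.639, 0.758, 0.088]
wrist_force: [0.7, 0.5, -1.6]
finger_gap: 0.0179
grip_force: 99.1
```

```bash
python3 look.py
python3 - <<'E'
from h import *
print(get_state()["joint_pos"])
B=np.array([.606,.273]);yaw=1.4;f=np.array([np.cos(yaw),np.sin(yaw)])
print("nose",(lambda a:a[0]+a[1].apply([.035,0,0]))(scoop()))
for pt,a,zn in ((22,.055,.115),(28,.05,.11),(34,.045,.105),(40,.042,.105),(48,.04,.105)):
    S=scR(yaw,pt);nose=np.array([*(B-a*f),zn]);q,RR=goal(nose-S.apply([.035,0,0]),S);d_=delta(q,RR);print(pt,[255,*d_[0].round(3).tolist(),*d_[1].round(1).tolist()])
E
```

```text
17.375 [ 0.7433  0.5193 -1.6166] 99.08066511154175 tub [-0.014   0.2909  0.1241] [0.5889 0.1838 0.1321] [ 1.4086  0.0469 -0.2563]
few 0
[-0.0422  0.2944  0.0516  1.2975  0.2656 -1.4382]
nose [0.5948 0.2166 0.1234]
22 [255, -0.014, -0.001, 0.004, 0.2, 7.1, 0.0]
28 [255, -0.03, -0.001, 0.007, 0.2, 13.1, 0.0]
34 [255, -0.046, -0.001, 0.012, 0.2, 19.1, 0.0]
40 [255, -0.061, -0.001, 0.013, 0.2, 25.1, 0.1]
48 [255, -0.08, -0.001, 0.015, 0.2, 33.1, 0.1]
```

Run:
```python
from h import *
p,d=read_camera("top");q,_=read_camera("side")
cv2.imwrite("pics/y.png",np.hstack([cv2.resize(p[110:250,80:270],(400,300)),cv2.resize(q[150:330,80:350],(400,300))])[...,::-1])
P=cloud("top",d);m=np.hypot(P[...,0]-.606,P[...,1]-.273)<.045
print(np.nanpercentile(P[m][:,2],[5,50,95]), (P[m][:,2]>.03).sum())
```

```text
nan 0
  return np.nanmean(a, axis, out=out, keepdims=keepdims)
```

View pics/y.png

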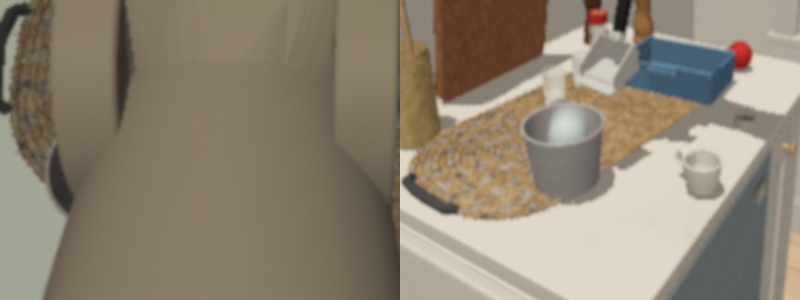

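The side half shows the ball inside the upright bucket at (568,125), and the scoop is empty; the arm hides the top view. It rolled out slightly early but into the bucket. Backing off with the scoop.

```bash
sed -i 's/as_euler("zyx")/as_euler("ZYX")/' look.py
python3 - <<'E'
from h import *
sp0,_=scoop()
for sp,y,pt in (([.588,.165,.15],1.4,8),([.588,.135,.16],1.4,0),([.595,.12,.16],1.1,0),([.60,.105,.15],.8,0),([.605,.095,.14],.5,0),([.61,.095,.12],.3,0)):
    d=delta(*goal(sp,scR(y,pt)));print([255,*d[0].round(3).tolist(),*d[1].round(1).tolist()])
E
```

```text
[255, 0.024, -0.001, -0.019, 0.1, -6.9, -0.1]
[255, 0.062, -0.006, -0.032, 0.1, -14.9, -0.1]
[255, 0.072, 0.002, -0.034, 6.8, -14.8, 15.8]
[255, 0.081, 0.011, -0.026, 13.5, -14.5, 31.7]
[255, 0.08, 0.017, -0.016, 20.1, -14.0, 47.6]
[255, 0.075, 0.018, 0.007, 24.6, -13.5, 58.2]
```

Emit:
drive_tool --deltas '[[[255, 0.024, -0.001, -0.019, 0, -7, 0], [255, 0.062, -0.006, -0.032, 0, -15, 0], [255, 0.067, -0.002, -0.033, 3.4, -15, 8], [255, 0.072, 0.002, -0.034, 6.8, -14.8, 15.8], [255, 0.077, 0.006, -0.03, 10, -14.6, 24], [255, 0.081, 0.011, -0.026, 13.5, -14.5, 31.7], [255, 0.08, 0.014, -0.02, 17, -14.2, 40], [255, 0.08, 0.017, -0.016, 20.1, -14, 47.6], [255, 0.075, 0.018, -0.004, 24.6, -13.5, 58.2], [255, 0.075, 0.018, 0.007, 24.6, -13.5, 58.2], [255, 0.075, 0.018, 0.007, 24.6, -13.5, 58.2], [255, 0.075, 0.018, 0.007, 24.6, -13.5, 58.2]]]'

```text
clock: 19.02
tcp_pos: [0.5536, 0.0771, 0.1931]
orientation: [0.258, -0.145, 0.954, 0.039]
wrist_force: [0.4, 0.1, -0.2]
finger_gap: 0.0184
grip_force: 99.0
```

```bash
python3 look.py
python3 - <<'E'
from h import *
p,d=read_camera("top");P=cloud("top",d)
m=np.hypot(P[...,0]-.606,P[...,1]-.273)<.04
A=P[m&(P[...,2]>.035)];x=np.linalg.lstsq(np.c_[2*A,np.ones(len(A))],(A**2).sum(1),rcond=None)[0];print("ball",len(A),x[:3],A[:,2].max())
for z in(.05,.012,.008,.006):
    e=delta(*goal([.61,.095,z],scR(.3,0)));print(z,[255,*e[0].round(4).tolist(),*e[1].round(1).tolist()])
E
```

```text
19.025 [ 0.3979  0.1481 -0.1899] 99.03390884399414 tub [0.0033 0.2003 0.1124] [0.6114 0.0944 0.1204] [ 0.3009 -0.0007 -0.0016]
few 1
ball 529 [0.6204 0.2844 0.0437] 0.07455472506193739
0.05 [255, 0.0367, 0.0011, 0.0603, -0.1, 0.1, 0.1]
0.012 [255, 0.0559, 0.0012, 0.0931, -0.1, 0.1, 0.1]
0.008 [255, 0.0579, 0.0012, 0.0966, -0.1, 0.1, 0.1]
0.006 [255, 0.0589, 0.0012, 0.0983, -0.1, 0.1, 0.1]
```

The ball rests at (0.620, 0.284), about 18 mm off the bucket axis with its centre ~36 mm above the bucket's underside. Lowering the scoop.

Emit:
drive_tool --deltas '[[[255, 0.015, 0.001, 0.025, 0, 0.5, 0], [255, 0.03, 0.001, 0.05, 0, 1, 0], [255, 0.043, 0.001, 0.072, 0, 1, 0], [255, 0.052, 0.001, 0.086, 0, 1, 0], [255, 0.056, 0.001, 0.093, 0, 1, 0], [255, 0.0575, 0.001, 0.096, 0, 1, 0], [255, 0.0575, 0.001, 0.096, 0, 1, 0], [255, 0.0575, 0.001, 0.096, 0, 1, 0]]]'

```text
clock: 20.12
tcp_pos: [0.5523, 0.0783, 0.0819]
orientation: [0.251, -0.145, 0.956, 0.037]
wrist_force: [0.0, -0.1, 0.0]
finger_gap: 0.018
grip_force: 99.2
```

```bash
python3 look.py
```

```text
20.125 [ 0.0406 -0.1174  0.0066] 99.19180512428284 tub [0.001  0.2013 0.0003] [0.609  0.0952 0.0083] [ 0.3005  0.0151 -0.0022]
few 2
```

Emit:
drive_tool --deltas '[[[255, 0.0005, 0, 0.0009, 0, 0, 0], [255, 0.001, 0, 0.0015, 0, 0, 0], [255, 0.001, 0, 0.0015, 0, 0, 0]]]'

```text
clock: 20.55
tcp_pos: [0.5528, 0.0785, 0.081]
orientation: [0.252, -0.145, 0.956, 0.037]
wrist_force: [-2.2, -1.3, 5.4]
finger_gap: 0.018
grip_force: 100.3
```

Emit:
drive_tool --deltas '[[[200, 0, 0, 0, 0, 0, 0], [100, 0, 0, 0, 0, 0, 0], [0, 0, 0, 0, 0, 0, 0], [0, 0, 0, 0, 0, 0, 0], [0, 0, 0, 0, 0, 0, 0], [0, 0, 0, 0, 0, 0, 0], [0, 0, 0, -0.03, 0, 0, 0], [0, 0, 0, -0.07, 0, 0, 0], [0, 0, 0, -0.12, 0, 0, 0], [0, 0, 0, -0.15, 0, 0, 0], [0, 0, 0, -0.15, 0, 0, 0]]]'

```text
clock: 21.92
tcp_pos: [0.4825, 0.0562, 0.2131]
orientation: [0.252, -0.145, 0.956, 0.036]
wrist_force: [0.9, -1.1, 0.3]
finger_gap: 0.0853
grip_force: 0.0
```

Run:
```python
from h import *
print(get_state()["wrist_force"])
p,d=read_camera("top");q,_=read_camera("side");P=cloud("top",d)
cv2.imwrite("pics/end.png",np.hstack([cv2.resize(p[90:260,70:350],(400,300)),cv2.resize(q[150:290,80:290],(400,300))])[...,::-1])
S=scR(.3);Q=(P-[.6095,.0953,.008])@S.as_matrix();m=(abs(Q[...,1])<.03)&(abs(Q[...,0]-.005)<.025)&(Q[...,2]<.02);k=Q[m]
print(len(k),np.linalg.lstsq(np.c_[k[:,:2],np.ones(len(k))],k[:,2],rcond=None)[0])
m=np.hypot(P[...,0]-.606,P[...,1]-.273)<.04;A=P[m&(P[...,2]>.035)]
if len(A)>50: x=np.linalg.lstsq(np.c_[2*A,np.ones(len(A))],(A**2).sum(1),rcond=None)[0];print("ball",x[:3])
```

```text
[ 0.9405 -1.0761  0.3016]
524 [ 0.0254 -0.0013  0.0042]
ball [0.6204 0.2844 0.0439]
```

View pics/end.png

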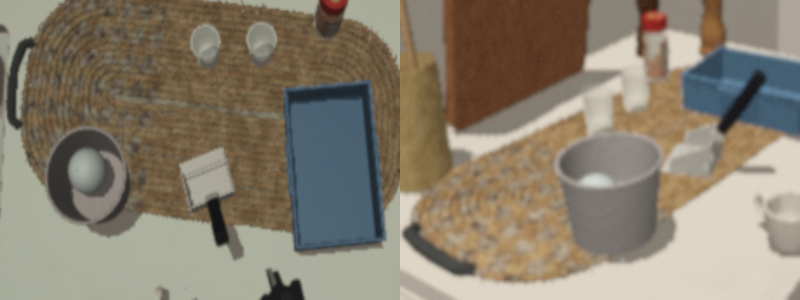

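The ball lies in the upright bucket at (88,170), the scoop stands level and released at (208,180), and the glasses and mug are undisturbed.

```bash
python3 -c "from workcell import *;print(hand_in())"
```

```text
the job is handed in; nothing more can be done
None
```

The ice ball is at rest in the upright bucket, the scoop stands level and released on the tray, and the job is handed in at about 22 s; the verdict was not shown. The ball rolled out earlier than planned while the scoop was still tipping over the bucket, but it landed inside.

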